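# Load the pinned swing tray and swing it to the round index stud

### The job

The metal tray is pinned to the bench at one corner, and a small screw-cap bottle and a squat jar stand in the path it has to swing through. Stand both containers upright in the tray, one in each bay, and only then swing the tray round on its pin (a push near an outer corner turns it) until its pointer tip is over the round stud (not the square one). Leave the flask and the tall bottle where they stand, knock nothing over, and let go.

Things in the scene. Friction and masses are not known exactly. Their poses are not given: they have to be found in the camera images.
- pivot_base: Round steel anchor plate (68 mm diameter, 5 mm thick) fixed to the bench with the upright pivot pin in its middle; pin head 19 mm in diameter, its top 41 mm above the bench. Origin on the pin's axis at bench height. Its axes are those of the tray when joint tray reads 0.
- tray (a joint): Turn of the tray about the upright pin (rad, positive anticlockwise from above, 0 when the tray's axes agree with pivot_base's, range -1.9 to 1.9). Friction of about 0.2 N m (1 to 1.5 N at the outer end) holds it wherever it is left; no spring. Where the text speaks of the tray's axes: origin on the pin's axis at bench height, x = -210 mm is the outer end.
- pointer_tip (a point): Tip of the 5 to 9 mm thick steel pointer on the tray's outer end: x = -234, y = -30 mm in the tray's axes, 16.5 mm above the bench; axes those of the tray.
- tray_mid (a point): Middle of the tray's rectangle at rim height (32 mm above the bench), axes those of the tray. Open aluminium tray 230 x 100 mm: in its axes from x = -210 to +20 and y = -80 to +20 mm, so the pin is 20 mm in from two sides. Underside 6, floor 11, rim 32 mm above the bench; walls 4 mm, upright. A divider at x = -105 mm, 11 mm above the floor, parts two bays. It passes freely above the studs.
- bay_inner (a point): Middle of the floor of the tray's bay next to the pin: x = -55, y = -30 mm in the tray's axes, 11 mm above the bench. The bay is 92 mm wide (y) and about 119 mm long, with the pin in one of its corners. Axes those of the tray.
- bay_outer (a point): Middle of the floor of the tray's outer bay: x = -156.5, y = -30 mm in the tray's axes, 11 mm above the bench. The bay is 92 mm wide (y) and 99 mm long (x). Axes those of the tray.
- round_top (a point): Middle of the top of the round steel index stud, a disc 36 mm in diameter and 10 mm high, fixed to the bench. Its distance from the pin equals the pointer tip's within a few mm. It stands on either side of the tray.
- stud_square: The other index stud, square, 36 x 36 x 10 mm, fixed to the bench, on the other side of the tray; not the one wanted. Origin at the centre of its underside.
- bottle_mid (a point): Centre (47.5 mm up) of the small loose clear bottle with screw cap, 48 mm in diameter (cap 40 mm, from 82 mm up), 95 mm high, about 0.1 kg. It stands upright on the bench, z axis up.
- jar_mid (a point): Centre (30 mm up) of the small loose white jar with ribbed screw lid, 62 mm in diameter at the lid (44 to 60 mm above its foot), 58 mm below, 60 mm high, about 0.1 kg. It stands upright on the bench, z axis up.
- bottle: The same small bottle; origin at the centre of its underside.
- jar: The same small jar; origin at the centre of its underside.
- flask: Bystander: loose conical culture flask with a foil cap, 112 mm in diameter at the foot, 171 mm high. Origin at the centre of its underside.
- tall_bottle: Bystander: loose round screw-cap bottle, 72 mm in diameter, 150 mm high. Origin at the centre of its underside.
Mind the look-alikes: they are no part of the job. What is shaped like the bottle but purple or red is not meant.

How it is judged:
On the way, in this order (a step that is already met when the one before it is completed fails the run):
1. bottle and jar stand upright in the tray, one in each bay (((x of bottle_mid in the frame of bay_inner between -0.045 and 0.045 m and y of bottle_mid in the frame of bay_inner between -0.03 and 0.03 m and z of bottle_mid in the frame of bay_inner between 0.0415 and 0.0535 m and x of jar_mid in the frame of bay_outer between -0.045 and 0.045 m and y of jar_mid in the frame of bay_outer between -0.03 and 0.03 m and z of jar_mid in the frame of bay_outer between 0.024 and 0.036 m) or (x of bottle_mid in the frame of bay_outer between -0.045 and 0.045 m and y of bottle_mid in the frame of bay_outer between -0.03 and 0.03 m and z of bottle_mid in the frame of bay_outer between 0.0415 and 0.0535 m and x of jar_mid in the frame of bay_inner between -0.045 and 0.045 m and y of jar_mid in the frame of bay_inner between -0.03 and 0.03 m and z of jar_mid in the frame of bay_inner between 0.024 and 0.036 m)) and angle between each of bottle_mid, jar_mid's own z axis and vertical below 0.12 rad), for 0.2 s.
2. the tray, still loaded, is swung until its pointer tip is over the round stud (all of step 1 and horizontal distance between pointer_tip and round_top below 0.018 m), for 0.2 s.
At the end, for the whole second after the job is handed in: Bottle and jar stand upright (0.12 rad) on the tray floor, one in each bay (within 45 mm of its middle lengthwise, 30 mm across, 6 mm in height); the pointer tip is within 18 mm of the round stud's middle, seen from above; tray and containers are at rest (all of step 2 and linear speed of each of bottle, jar below 0.02 m/s and velocity of joint tray between -0.03 and 0.03 rad/s); the robot touches nothing.
It fails at once if the flask or the tall bottle is moved more than 25 mm from its place (distance of any of flask, tall_bottle from where it was at the start of the episode above 0.025 m).
It fails at once if the bottle or the jar is knocked over (angle between any of bottle_mid, jar_mid's own z axis and vertical above 0.8 rad).
It also fails if it takes over 70 s, if anything falls off the work surface, if the arm or the gripper's body presses on something with over 40 N, if the wrist force passes 120 N, or if a joint passes its speed limit or range.

### The arm

A 6-joint arm with a two-finger parallel gripper is mounted at the origin on a cart in front of the work surface, level with it; the furniture and walls round the work are solid. World frame = base frame: x ahead of the robot, y to its left, z up, the work surface at z = 0. Lengths are in m, angles in rad, forces in N, time in s.
With the tool pointing down it reaches from about 0.375 to 0.9 m from the base axis. Payload 3.1 kg.
Tool frame: the origin (TCP) lies between the finger pads; the fingertips stand 19 mm ahead of it and the grasp point (between the pads) is the TCP; z points along the fingers, y is the line along which they close (so a half turn about z gives the same grasp; the last joint's range is limited). The gripper opens to 87 mm and grips with 3 to 60 N. Pads are 19 mm wide; open, the fingers measure 117 mm over their backs; the gripper's body (75 mm by 190 mm) begins 51 mm behind the grasp point.
Start: joints at [1.032, 0.527, 1.433, -0, 1.181, -0.178], TCP at [0.221, 0.585, 0.242] pointing down, gripper open.
Joint ranges: [-3.08, 3.08], [-0.75, 2.2], [0.22, 2.44], [-1.43, 4.57], [0, 2.65], [-2.85, 2.85]. Speed limits (rad/s): [2.79, 2.79, 3.14, 3.14, 3.14, 3.14].

### API

Orientations are given as a unit quaternion [x, y, z, w].
In Python, from rig import robot, camera, camera_info, hand_in gives the robot as it stands.
- The arm moves only by the shell command python3 -m handwheel 'ROWS' [FORCE]. ROWS is a JSON object of lists of equal length, an entry for each row: "hand": the opening, from 0 (shut) to 1 (fully open); "translation": the shift along the world's x, y, z in mm, a list of three; "turn": the turn, a rotation vector about the world's x, y, z in rad, a list of three. In form: {"hand": [hand, ...], "translation": [[tx, ty, tz], ...], "turn": [[ax, ay, az], ...]}. A call has 1 to 12 rows; each row is the pose to reach, as a shift and turn from the pose commanded when the call began; what a row does not reach only later rows make up. A row lasts 1/12 s, in which the tool goes at most 41.7 mm and 7.16 degrees, less where a joint would pass 70% of its speed; a pose out of reach is approached as far as the arm can. A call with a gripper value outside its range is refused whole. The fingers move at their own pace and stop on an object; FORCE is the grip in N (left out, the last holds). Time passes only in rows, so rows that repeat a pose let the fingers close. It gives the time, the measured TCP pose, the force, the opening and the grip force at its end, in the units of the state.
- robot.get_obs(): the state, without advancing time (a new reading comes with each control period).
- camera(name): name is "scene" or "top" or "wrist"; returns (picture, depth): 420x560x3 uint8, red, green, blue; 420x560 float32, m along the optical axis (not along the pixel's ray), 0 where there is no reading.
- camera_info(name): a dict with "vertical_fov" (degrees; the focal length in pixels is half the picture's height over the tangent of half this angle, whatever the lens; pixels are square), "cx", "cy" (the principal point, pixels), "world_from_camera" (4x4, takes a point from camera to world coordinates). Camera axes: x right, y down, z forward; pixel columns grow to the right and rows downward; lengths in m; the calibration is good to about 2 mm. A picture is of the moment at which its call begins: read the wrist's pose just before it. camera_info takes no time and is no camera call; for the wrist camera it gives the pose at the moment of the call.
- hand_in(): hands the job in; it is judged then, once.
The state is a dict: "time": time; "q": joint angles; "joint_velocities": joint speeds; "joint_torque": joint torques, N m; "position": TCP position; "tool_rot": TCP orientation; "ft_force": force on the tool from outside, world axes, zero at the start; "moment": the same for the moment, N m; "grip_width": finger opening in m; "grip_force": force on a finger pad.
Only numpy, scipy, OpenCV 4.12 (cv2) and the standard library are available. Lean on these libraries where they do the work, as an engineer would, in place of code of your own. Each camera call takes 0.05 s, during which the arm holds its last target. There are 200 camera calls.

## Working session

There is one attempt and no reset: what is moved stays moved. The work goes in short steps, Python scripts to look and compute and a shell command to move; the robot and the scene stay as the last step left them, time stands still between calls to the robot, and variables do not carry over. Pictures are saved under pics/ and viewed, at most 10 in all, crops included, and the job is handed in when it is done.

```bash
mkdir -p pics; cat > h.py <<'E'
import numpy as np, cv2
from rig import robot, camera, camera_info, hand_in
def snap(n):
    i=camera_info(n); p,d=camera(n); return p,d,i
def cloud(d,i):
    h,w=d.shape; f=h/2/np.tan(np.radians(i["vertical_fov"])/2)
    v,u=np.mgrid[:h,:w]; P=np.stack([(u-i["cx"])/f*d,(v-i["cy"])/f*d,d],-1)
    T=np.array(i["world_from_camera"]); return P@T[:3,:3].T+T[:3,3]
E
python3 - <<'E'
from h import *
for n in("top","scene"):
    p,d,i=snap(n); np.savez(f"{n}0.npz",p=p,P=cloud(d,i)); cv2.imwrite(f"pics/{n}0.png",p[...,::-1]); print(n,i)
o=robot.get_obs(); print(o)
E
```

```text
top {'vertical_fov': 46.48783164273895, 'cx': 277.95700342355707, 'cy': 212.9406026978584, 'world_from_camera': array([[-0.01806476, -0.99374632,  0.11019038,  0.42143518],
       [-0.99982069,  0.01732835, -0.00763708,  0.21209643],
       [ 0.0056799 , -0.11030858, -0.99388116,  1.02181521],
       [ 0.        ,  0.        ,  0.        ,  1.        ]])}
scene {'vertical_fov': 49.72382521319756, 'cx': 274.7075154507311, 'cy': 205.43113053218252, 'world_from_camera': array([[ 0.64319468, -0.52168263,  0.56048892, -0.04189919],
       [-0.76558324, -0.42521915,  0.48277426, -0.30144519],
       [-0.01352432, -0.73961876, -0.67289017,  0.73375623],
       [ 0.        ,  0.        ,  0.        ,  1.        ]])}
{'time': 0.1, 'q': array([ 1.03150192e+00,  5.28340030e-01,  1.43379491e+00,  1.72583139e-05,
        1.18140514e+00, -1.78496893e-01]), 'joint_velocities': array([-6.51543164e-04, -1.75609691e-03, -3.28822713e-03,  1.43884873e-05,
        9.05783807e-04, -2.07344532e-03]), 'joint_torque': array([-3.49368911e-04, -4.40981805e+01, -1.77149034e+01,  6.34735543e-02,
        5.34863980e-02, -5.24881011e-05]), 'position': array([0.22027351, 0.58422009, 0.24068324]), 'tool_rot': array([ 1.79425019e-01,  9.83771170e-01, -9.08873421e-04, -3.49480134e-04]), 'ft_force': array([-1.12766548,  0.57460768, -0.59992523]), 'moment': array([ 0.00582043, -0.00358412,  0.04633144]), 'grip_force': 0.0, 'grip_width': 0.08698990916813716}
```

View pics/top0.png

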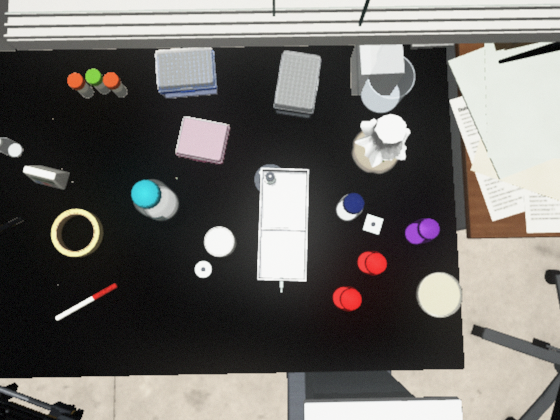

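View pics/scene0.png

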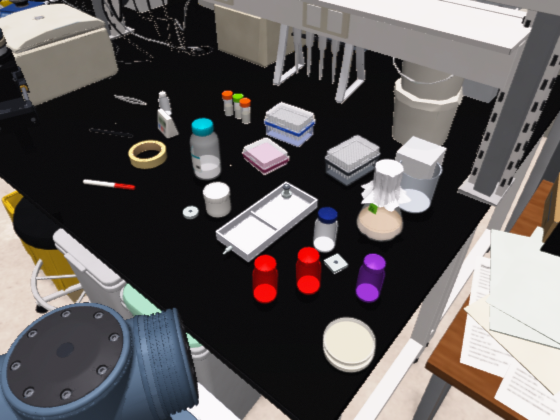

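The top view shows these candidates:
- **Bottle-shaped:** blue-capped clear bottle (350,205), red (372,263), red (347,298), purple (422,231) and teal tall bottle (150,197). I choose the clear one with the blue cap at (350,205).
- **Jar:** white jar (219,241). The cream dish at (438,295) is not it.
- **Studs:** round (203,269), square (373,224).
- **Tray:** pin (270,178), pointer (282,287).

Now I'll measure and take a close crop to check.

```bash
python3 - <<'E'
from h import *
z=np.load("top0.npz"); p,P=z["p"],z["P"]
def blob(u,v,r,lo,hi,name):
    w=P[v-r:v+r,u-r:u+r].reshape(-1,3); m=(w[:,2]>lo)&(w[:,2]<hi); w=w[m]
    if len(w)<3: print(name,"few",len(w)); return
    (c,s,a)=cv2.minAreaRect((w[:,:2]*1000).astype(np.float32)); cc,rr=cv2.minEnclosingCircle((w[:,:2]*1000).astype(np.float32))
    print(name,len(w),"rect",np.round(c),np.round(s),round(a,1),"circ",np.round(cc),round(rr,1),"z",np.round(np.median(w[:,2]),4))
blob(352,203,18,.085,.11,"bottlecap")
blob(219,241,20,.05,.07,"jar")
blob(203,269,13,.006,.02,"round")
blob(373,224,13,.006,.02,"square")
blob(270,178,10,.036,.05,"pin")
blob(284,228,70,.026,.036,"tray rim")
blob(282,287,9,.009,.025,"pointer")
blob(385,145,40,.02,.2,"flask");blob(150,195,30,.1,.2,"tall")
blob(372,263,20,.05,.2,"red1");blob(347,298,20,.05,.2,"red2");blob(422,231,20,.05,.2,"purple")
c=p[150:320,180:450]; cv2.imwrite("pics/crop.png",cv2.resize(c,None,fx=2.9,fy=2.9,interpolation=cv2.INTER_CUBIC)[...,::-1])
s=np.load("scene0.npz")["P"]; print("clutter z max over bench x<.65,y in -.2..0.5", P[(P[...,0]<.66)&(P[...,1]>-.2)&(P[...,1]<.45)&(P[...,0]>.2)][:,2].max())
E
```

```text
bottlecap 356 rect [543.  61.] [39. 40.] 65.4 circ [543.  61.] 20.4 z 0.0946
jar 752 rect [475. 323.] [59. 60.] 63.1 circ [475. 323.] 30.8 z 0.0586
round 239 rect [422. 362.] [34. 35.] 51.7 circ [422. 362.] 17.9 z 0.0101
square 301 rect [508.   9.] [37. 36.] 71.8 circ [508.   9.] 24.1 z 0.0098
pin 65 rect [607. 221.] [16. 17.] 89.1 circ [607. 221.] 9.1 z 0.0411
tray rim 717 rect [511. 212.] [295. 248.] 78.2 circ [502. 216.] 184.6 z 0.0314
pointer 42 rect [390. 199.] [16. 33.] 53.8 circ [386. 193.] 16.6 z 0.0214
flask 2610 rect [684.   0.] [108. 146.] 87.9 circ [684. -12.] 79.5 z 0.108
tall 1128 rect [556. 443.] [61. 69.] 43.0 circ [559. 445.] 35.6 z 0.1474
red1 510 rect [428.  25.] [42. 47.] 89.6 circ [428.  22.] 23.9 z 0.0938
red2 518 rect [360.  75.] [43. 46.] 88.3 circ [360.  73.] 24.1 z 0.0937
purple 568 rect [489. -78.] [44. 45.] 64.9 circ [489. -80.] 23.9 z 0.093
clutter z max over bench x<.65,y in -.2..0.5 1.0218152107101133
```

View pics/crop.png

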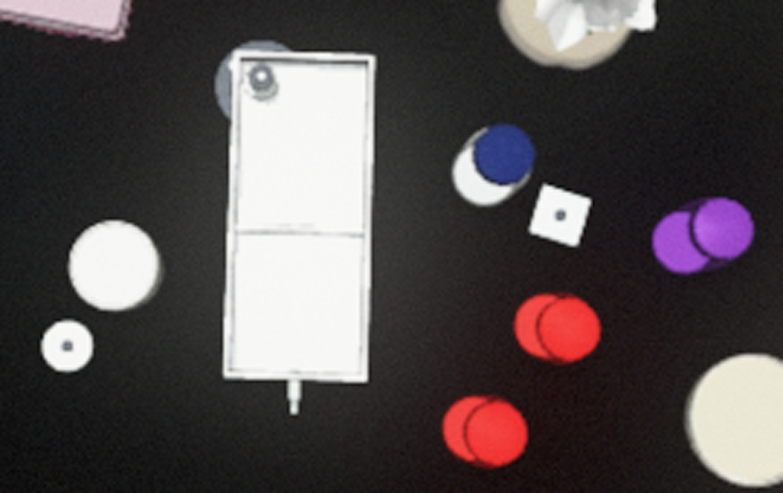

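The crop confirms the choice: clear bottle with blue cap at crop (490,170), jar at (115,265), round stud at (67,346), square stud at (560,215). Next I'll fit the tray pose and start moving toward the jar.

```bash
python3 - <<'E'
from h import *
from scipy.optimize import minimize
z=np.load("top0.npz"); P=z["P"]
w=P[150:292,248:318].reshape(-1,3); w=w[(w[:,2]>.028)&(w[:,2]<.035)][:,:2]*1000
def tf(x,w=w):
    c,s=np.cos(x[2]),np.sin(x[2]); d=w-x[:2]; return np.c_[d@[c,s],d@[-s,c]]
def cost(x):
    t=tf(x); e=np.abs(np.c_[t[:,0]-18,t[:,0]+208,t[:,1]-18,t[:,1]+78]).min(1); return np.minimum(e,6).sum()
b=min((minimize(cost,[607,221,a],method="Nelder-Mead") for a in np.linspace(-.15,.15,9)),key=lambda r:r.fun)
x=b.x; print("pin,theta",x,b.fun/len(w))
c,s=np.cos(x[2]),np.sin(x[2])
for n,q in dict(pointer=(-234,-30),inner=(-55,-30),outer=(-156.5,-30)).items(): print(n,np.round(x[:2]+[c*q[0]-s*q[1],s*q[0]+c*q[1]]))
f=P[100:190,340:420].reshape(-1,3)*1000
for lo,hi in((5,40),(60,100),(130,180)):
    m=f[(f[:,2]>lo)&(f[:,2]<hi)&(f[:,0]<740)]; print("flask",lo,np.round(m[:,:2].min(0)),np.round(m[:,:2].max(0)))
E
python3 -m handwheel '{"hand":[1,1,1,1,1,1,1,1,1,1,1,1],"translation":[[255,-261,-60],[255,-261,-60],[255,-261,-60],[255,-261,-60],[255,-261,-60],[255,-261,-60],[255,-261,-60],[255,-261,-60],[255,-261,-60],[255,-261,-60],[255,-261,-60],[255,-261,-60]],"turn":[[0,0,-1.05],[0,0,-1.05],[0,0,-1.05],[0,0,-1.05],[0,0,-1.05],[0,0,-1.05],[0,0,-1.05],[0,0,-1.05],[0,0,-1.05],[0,0,-1.05],[0,0,-1.05],[0,0,-1.05]]}'
```

```text
pin,theta [ 6.06673912e+02  2.21374239e+02 -4.70148575e-02] 1.0506615670102302
pointer [372. 202.]
inner [550. 194.]
outer [449. 199.]
flask 5 [588. -87.] [740.  72.]
flask 60 [612. -53.] [702.  55.]
flask 130 [639. -26.] [695.  30.]
time: 1.1
position: [0.4751, 0.3236, 0.1812]
tool_rot: [0.648, 0.761, -0.001, -0.001]
ft_force: [-0.8, 0.5, -0.8]
grip_width: 0.0865
grip_force: 0.0
```

```bash
python3 - <<'E'
from h import *
p,d,i=snap("wrist"); P=cloud(d,i)*1000
m=(P[...,2]>53)&(P[...,2]<66)&(np.hypot(P[...,0]-475,P[...,1]-323)<50)&(d>0)
w=P[m]; print(len(w),cv2.minEnclosingCircle(w[:,:2].astype(np.float32)),np.median(w[:,2]),w.min(0),w.max(0))
cv2.imwrite("pics/w1.png",p[...,::-1])
E
```

```text
3933 ((475.1265563964844, 322.48193359375), 30.425994873046875) 59.17334271264113 [444.80662921 292.88245992  53.09435993] [505.51225949 352.71444263  62.11472945]
```

View pics/w1.png

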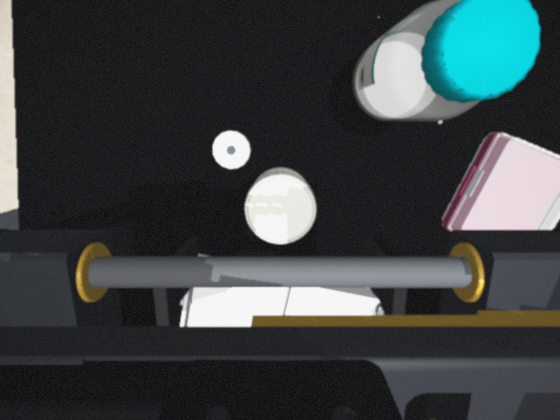

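The jar is centred between the fingers at wrist pixel (281,206), with the round stud at (231,150). I'll descend and grip.

```bash
python3 -m handwheel '{"hand":[1,1,1,1,1,1,0,0,0,0,0,0],"translation":[[0,-1,-35],[0,-1,-70],[0,-1,-100],[0,-1,-120],[0,-1,-130],[0,-1,-130],[0,-1,-130],[0,-1,-130],[0,-1,-130],[0,-1,-130],[0,-1,-130],[0,-1,-130]],"turn":[[0,0,0],[0,0,0],[0,0,0],[0,0,0],[0,0,0],[0,0,0],[0,0,0],[0,0,0],[0,0,0],[0,0,0],[0,0,0],[0,0,0]]}' 15
```

```text
time: 2.15
position: [0.4759, 0.3229, 0.0527]
tool_rot: [0.648, 0.761, 0.001, 0.0]
ft_force: [-0.9, 0.0, 4.8]
grip_width: 0.0604
grip_force: 15.0
```

```bash
python3 -m handwheel '{"hand":[0,0,0,0,0,0,0,0,0,0,0,0],"translation":[[0,0,15],[0,0,40],[0,0,60],[-2,-12,60],[-7,-35,60],[-13,-60,60],[-19,-90,60],[-24,-112,60],[-27,-122,60],[-27,-124,60],[-27,-124,60],[-27,-124,60]],"turn":[[0,0,0],[0,0,0],[0,0,0],[0,0,0],[0,0,0],[0,0,0],[0,0,0],[0,0,0],[0,0,0],[0,0,0],[0,0,0],[0,0,0]]}'
```

```text
time: 3.15
position: [0.4494, 0.1993, 0.1115]
tool_rot: [0.648, 0.761, 0.001, 0.0]
ft_force: [0.5, -0.2, -1.0]
grip_width: 0.0602
grip_force: 15.0
```

```bash
python3 - <<'E'
from h import *
p,d,i=snap("top"); cv2.imwrite("pics/t2.png",cv2.resize(p[130:330,180:400],None,fx=2.5,fy=2.5)[...,::-1])
P=cloud(d,i)*1000
w=P[150:292,248:318].reshape(-1,3); w=w[(w[:,2]>28)&(w[:,2]<35)]; print(len(w),w.min(0),w.max(0))
E
```

```text
237 [398.48476102 140.99383756  28.14714844] [627.21556724 242.9165906   34.78252851]
```

View pics/t2.png

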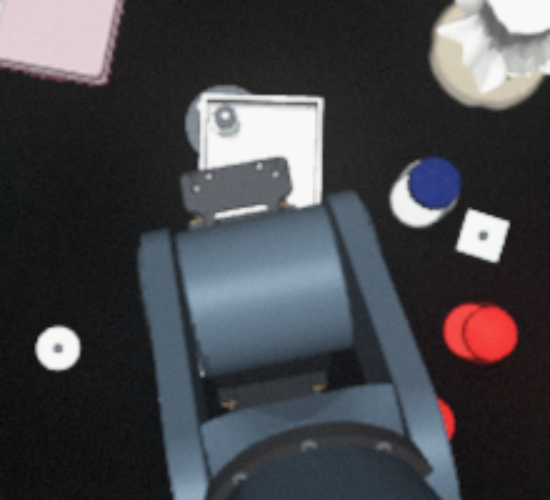

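The jar is gone from the bench and held over the outer bay, and the tray hasn't moved (pin at crop (225,120)). The foot is about 60 mm up, so I'll lower by about 48 mm, release, and lift.

```bash
python3 -m handwheel '{"hand":[0,0,0,0,0,0,0,0.5,1,1,1,1],"translation":[[0,0,-12],[0,0,-25],[0,0,-35],[0,0,-42],[0,0,-46],[0,0,-48],[0,0,-48],[0,0,-48],[0,0,-48],[0,0,-48],[0,0,-48],[0,0,-48]],"turn":[[0,0,0],[0,0,0],[0,0,0],[0,0,0],[0,0,0],[0,0,0],[0,0,0],[0,0,0],[0,0,0],[0,0,0],[0,0,0],[0,0,0]]}'
```

```text
time: 4.2
position: [0.4488, 0.1988, 0.0637]
tool_rot: [0.648, 0.761, 0.0, 0.0]
ft_force: [-0.4, -0.4, -0.8]
grip_width: 0.0791
grip_force: 0.0
```

```bash
python3 -m handwheel '{"hand":[1,1,1,1,1,1,1,1,1,1,1,1],"translation":[[0,0,10],[0,0,40],[0,0,80],[0,0,120],[25,-35,125],[50,-70,125],[75,-110,125],[94,-138,125],[94,-138,125],[94,-138,125],[94,-138,125],[94,-138,125]],"turn":[[0,0,0],[0,0,0],[0,0,0.1],[0,0,0.2],[0,0,0.33],[0,0,0.45],[0,0,0.57],[0,0,0.69],[0,0,0.81],[0,0,0.93],[0,0,1.05],[0,0,1.05]]}'
```

```text
time: 5.2
position: [0.5425, 0.0601, 0.1891]
tool_rot: [0.179, 0.984, -0.0, 0.0]
ft_force: [-0.9, -0.2, 0.1]
grip_width: 0.0869
grip_force: 0.0
```

```bash
python3 - <<'E'
from h import *
print(robot.get_obs()["position"])
p,d,i=snap("wrist"); P=cloud(d,i)*1000
m=(P[...,2]>88)&(P[...,2]<102)&(np.hypot(P[...,0]-543,P[...,1]-61)<45)&(d>0)
w=P[m]; print(len(w),cv2.minEnclosingCircle(w[:,:2].astype(np.float32)),np.median(w[:,2]))
p2,d,i=snap("scene"); P=cloud(d,i)*1000
m=(P[...,2]>65)&(P[...,2]<76)&(np.hypot(P[...,0]-449,P[...,1]-199)<50)&(d>0)
w=P[m]; print("jar",len(w),cv2.minEnclosingCircle(w[:,:2].astype(np.float32)),np.median(w[:,2]))
cv2.imwrite("pics/w3.png",np.hstack([cv2.resize(p,(400,300)),cv2.resize(p2,(400,300))])[...,::-1])
E
```

```text
[0.54254454 0.06011673 0.18912503]
2114 ((542.7702026367188, 59.50690841674805), 20.329097747802734) 94.98417546762664
jar 479 ((447.80523681640625, 198.03453063964844), 31.137598037719727) 69.53344785275917
```

View pics/w3.png

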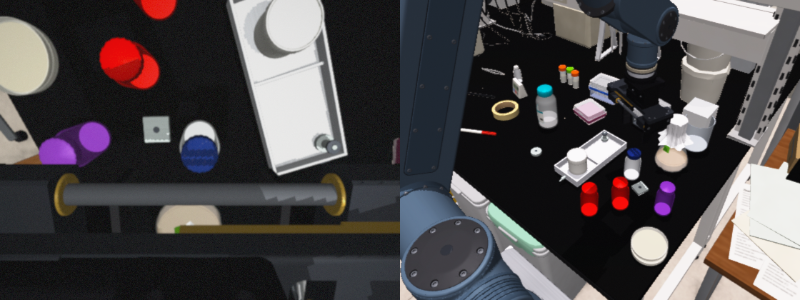

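The jar stands in the outer bay (wrist view, 290,20), and the blue-capped bottle at (199,150) is centred between the fingers. I'll descend and grip it.

```bash
python3 -m handwheel '{"hand":[1,1,1,1,1,1,0,0,0,0,0,0],"translation":[[0,0,-35],[0,0,-70],[0,0,-100],[0,0,-120],[0,0,-129],[0,0,-129],[0,0,-129],[0,0,-129],[0,0,-129],[0,0,-129],[0,0,-129],[0,0,-129]],"turn":[[0,0,0],[0,0,0],[0,0,0],[0,0,0],[0,0,0],[0,0,0],[0,0,0],[0,0,0],[0,0,0],[0,0,0],[0,0,0],[0,0,0]]}' 15
```

```text
time: 6.3
position: [0.543, 0.0607, 0.0603]
tool_rot: [0.179, 0.984, 0.0, 0.001]
ft_force: [-0.6, 0.8, -0.1]
grip_width: 0.0551
grip_force: 0.0
```

```bash
python3 -m handwheel '{"hand":[0,0,0,0,0,0,0,0,0,0,0,0],"translation":[[0,0,0],[0,0,0],[0,0,0],[0,0,0],[0,0,15],[0,0,40],[0,0,58],[0,0,60],[0,0,60],[0,0,60],[0,0,60],[0,0,60]],"turn":[[0,0,0],[0,0,0],[0,0,0],[0,0,0],[0,0,0],[0,0,0],[0,0,0],[0,0,0],[0,0,0],[0,0,0],[0,0,0],[0,0,0]]}'
```

```text
time: 7.3
position: [0.5417, 0.0608, 0.1182]
tool_rot: [0.179, 0.984, -0.0, -0.001]
ft_force: [-0.1, -0.3, -0.9]
grip_width: 0.0469
grip_force: 15.0
```

```bash
python3 -m handwheel '{"hand":[0,0,0,0,0,0,0,0,0,0,0,0],"translation":[[0,10,0],[1,30,0],[2,55,0],[4,80,0],[6,105,0],[7,125,0],[7,133,0],[7,133,0],[7,133,0],[7,133,0],[7,133,0],[7,133,0]],"turn":[[0,0,0],[0,0,0],[0,0,0],[0,0,0],[0,0,0],[0,0,0],[0,0,0],[0,0,0],[0,0,0],[0,0,0],[0,0,0],[0,0,0]]}'
```

```text
time: 8.3
position: [0.5497, 0.1926, 0.1195]
tool_rot: [0.18, 0.984, -0.0, -0.0]
ft_force: [-0.2, -0.7, -0.2]
grip_width: 0.0469
grip_force: 15.0
```

```bash
python3 -m handwheel '{"hand":[0,0,0,0,0,0,0,0.6,0.7,0.8,1,1],"translation":[[0,0,-12],[0,0,-25],[0,0,-35],[0,0,-42],[0,0,-46],[0,0,-48],[0,0,-48],[0,0,-48],[0,0,-48],[0,0,-48],[0,0,-48],[0,0,-48]],"turn":[[0,0,0],[0,0,0],[0,0,0],[0,0,0],[0,0,0],[0,0,0],[0,0,0],[0,0,0],[0,0,0],[0,0,0],[0,0,0],[0,0,0]]}'
```

```text
time: 9.3
position: [0.5498, 0.1939, 0.0719]
tool_rot: [0.179, 0.984, 0.0, 0.0]
ft_force: [-0.5, 1.2, 0.4]
grip_width: 0.0708
grip_force: 0.0
```

```bash
python3 -m handwheel '{"hand":[1,1,1,1,0,0,0,0,0,0,0,0],"translation":[[0,0,0],[0,0,15],[0,0,45],[0,0,85],[0,0,120],[-35,-15,120],[-65,-35,120],[-95,-50,120],[-120,-65,120],[-130,-75,120],[-130,-75,120],[-130,-75,120]],"turn":[[0,0,0],[0,0,0],[0,0,0],[0,0,0],[0,0,0],[0,0,0],[0,0,0],[0,0,0],[0,0,0],[0,0,0],[0,0,0],[0,0,0]]}'
```

```text
time: 10.3
position: [0.4198, 0.1185, 0.192]
tool_rot: [0.18, 0.984, 0.0, 0.001]
ft_force: [-0.2, 0.6, 0.2]
grip_width: 0.0418
grip_force: 0.0
```

```bash
python3 - <<'E'
from h import *
o=robot.get_obs();print(o["position"],o["q"])
p,d,i=snap("wrist"); p2,d2,i2=snap("scene")
for n,P,lo,hi,c in (("jar",cloud(d2,i2)*1000,65,76,(449,199)),("bot",cloud(d2,i2)*1000,100,112,(550,193))):
    m=(P[...,2]>lo)&(P[...,2]<hi)&(np.hypot(P[...,0]-c[0],P[...,1]-c[1])<50)
    w=P[m]; print(n,len(w),len(w) and cv2.minEnclosingCircle(w[:,:2].astype(np.float32)),np.median(w[:,2]))
cv2.imwrite("pics/w4.png",np.hstack([cv2.resize(p,(400,300)),cv2.resize(p2,(400,300))])[...,::-1])
E
```

```text
[0.41978889 0.11854056 0.19197433] [ 1.77817277e-02  3.58007643e-01  1.94392802e+00  2.70643692e-04
  8.38297424e-01 -1.19111724e+00]
jar 484 ((446.1565856933594, 197.3277130126953), 32.42438888549805) 69.35071105274776
bot 0 0 nan
  return _methods._mean(a, axis=axis, dtype=dtype,
  ret = ret.dtype.type(ret / rcount)
```

View pics/w4.png

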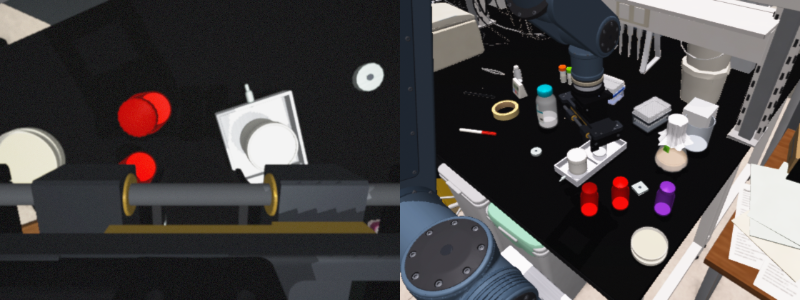

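Jar is in the outer bay; the bottle's base shows in the inner bay (scene view, 600,152), its cap hidden by the gripper. I'll turn the tool above the pushing spot, outside the outer corner, and check the bottle before the swing.

```bash
python3 -m handwheel '{"hand":[0,0,0,0,0,0,0,0,0,0,0,0],"translation":[[-7,-1,0],[-7,-1,0],[-7,-1,0],[-7,-1,0],[-7,-1,0],[-7,-1,0],[-7,-1,0],[-7,-1,0],[-7,-1,0],[-7,-1,0],[-7,-1,0],[-7,-1,0]],"turn":[[0,0,-0.12],[0,0,-0.24],[0,0,-0.36],[0,0,-0.48],[0,0,-0.6],[0,0,-0.72],[0,0,-0.84],[0,0,-0.96],[0,0,-1.08],[0,0,-1.2],[0,0,-1.32],[0,0,-1.44]]}'
python3 -m handwheel '{"hand":[0,0,0,0,0,0,0,0,0,0,0],"translation":[[0,0,0],[0,0,0],[0,0,-30],[0,0,-60],[0,0,-90],[0,0,-115],[0,0,-135],[0,0,-148],[0,0,-148],[0,0,-148],[0,0,-148]],"turn":[[0,0,-0.11],[0,0,-0.21],[0,0,-0.21],[0,0,-0.21],[0,0,-0.21],[0,0,-0.21],[0,0,-0.21],[0,0,-0.21],[0,0,-0.21],[0,0,-0.21],[0,0,-0.21]]}'
python3 - <<'E'
from h import *
p,d,i=snap("top"); p2,d2,i2=snap("scene")
for k,P in (("top",cloud(d,i)*1000),("scene",cloud(d2,i2)*1000)):
  for n,lo,hi,c in (("jar",65,76,(449,199)),("bot",98,115,(550,193)),("rim",28,35,(517,186))):
    m=(P[...,2]>lo)&(P[...,2]<hi)&(np.hypot(P[...,0]-c[0],P[...,1]-c[1])<(140 if n=="rim" else 45))
    w=P[m]; print(k,n,len(w),len(w) and (cv2.minEnclosingCircle(w[:,:2].astype(np.float32)),np.median(w[:,2])))
E
```

```text
time: 11.4
position: [0.4142, 0.1183, 0.1915]
tool_rot: [0.785, 0.619, 0.001, 0.0]
ft_force: [0.2, -0.6, 0.9]
grip_width: 0.0001
grip_force: 0.0
time: 12.32
position: [0.4137, 0.1181, 0.0438]
tool_rot: [0.844, 0.536, 0.001, 0.0]
ft_force: [0.5, -0.4, 0.6]
grip_width: 0.0001
grip_force: 0.0
top jar 755 (((449.2250671386719, 199.31491088867188), 30.31344223022461), np.float64(69.77247557021882))
top bot 347 (((549.80419921875, 193.6385040283203), 19.955184936523438), np.float64(105.61067118295809))
top rim 536 (((510.7204284667969, 196.8985137939453), 123.6768798828125), np.float64(31.685699987406725))
scene jar 7 (((430.5531921386719, 220.19467163085938), 7.764349937438965), np.float64(70.88263914111148))
scene bot 58 (((552.2242431640625, 183.72991943359375), 16.74909019470215), np.float64(104.6898576805988))
scene rim 126 (((508.4549255371094, 186.43568420410156), 122.17254638671875), np.float64(31.073217534686336))
```

Both stand correctly: jar top at 70 mm and cap top at 105.6 mm, each centred in its bay. Now the swing, in slow arcs.

```bash
python3 -m handwheel '{"hand":[0,0,0,0,0,0,0,0,0,0,0,0],"translation":[[0,5,0],[0,10,0],[-1,14,0],[-1,18,0],[-3,23,0],[-5,28,0],[-7,34,0],[-9,40,0],[-11,46,0],[-12,52,0],[-14,59,0],[-16,66,0]],"turn":[[0,0,0],[0,0,0],[0,0,0],[0,0,0],[0,0,0],[0,0,0],[0,0,0],[0,0,0],[0,0,0],[0,0,0],[0,0,0],[0,0,0]]}'
python3 -m handwheel '{"hand":[0,0,0,0,0,0,0,0,0,0,0,0],"translation":[[-1,6,0],[-2,13,0],[-2,20,0],[-3,26,0],[-3,32,0],[-3,39,0],[-3,45,0],[-2,51,0],[-2,57,0],[-1,62,0],[0,66,0],[0,70,0]],"turn":[[0,0,0],[0,0,0],[0,0,0],[0,0,0],[0,0,0],[0,0,0],[0,0,0],[0,0,0],[0,0,0],[0,0,0],[0,0,0],[0,0,0]]}'
cat > tray.py <<'E'
from h import *
from scipy.optimize import minimize
o=robot.get_obs(); print(o["position"],o["ft_force"])
p,d,i=snap("top"); P=cloud(d,i)*1000; W=P.reshape(-1,3); pin=np.array([606.7,221.4])
w=W[(W[:,2]>28)&(W[:,2]<35)][:,:2]; w=w[np.hypot(*(w-pin).T)<228]
def cost(a):
    c,s=np.cos(a),np.sin(a); t=(w-pin)@np.array([[c,-s],[s,c]])
    return np.minimum(np.abs(np.c_[t[:,0]-18,t[:,0]+208,t[:,1]-18,t[:,1]+78]).min(1),6).sum()
A=np.linspace(-1.1,.1,600); a=A[np.argmin([cost(x) for x in A])]; c,s=np.cos(a),np.sin(a); R=np.array([[c,-s],[s,c]])
tip=pin+R@[-234,-30]; print("theta deg",np.degrees(a),"tip",tip,"miss",np.hypot(*(tip-[422,362])))
for n,lo,hi,q in(("bot",98,115,(-55,-30)),("jar",65,76,(-156.5,-30))):
    k=pin+R@q; m=(W[:,2]>lo)&(W[:,2]<hi)&(np.hypot(W[:,0]-k[0],W[:,1]-k[1])<48); v=W[m]
    if len(v): cc,r=cv2.minEnclosingCircle(v[:,:2].astype(np.float32)); print(n,len(v),"in bay",R.T@(np.array(cc)-k),"r",r,"z",np.median(v[:,2]))
cv2.imwrite("pics/last.png",cv2.resize(p[110:330,120:440],None,fx=2,fy=2)[...,::-1])
E
python3 tray.py
```

```text
time: 13.42
position: [0.3964, 0.1844, 0.0435]
tool_rot: [0.844, 0.536, -0.0, -0.0]
ft_force: [1.1, -0.8, -0.5]
grip_width: 0.0004
grip_force: 0.4
time: 14.42
position: [0.3966, 0.2541, 0.0435]
tool_rot: [0.844, 0.536, -0.0, -0.0]
ft_force: [-0.6, -0.4, 0.7]
grip_width: 0.0008
grip_force: 0.4
[0.39656209 0.25413637 0.04351189] [-0.64848432 -0.40642161  0.6928153 ]
theta deg -34.673990105997234 tip [397.19065443 329.85198993] miss 40.607858590647595
bot 343 in bay [-0.08105725 -0.45280525] r 20.105548858642578 z 105.4068377780052
jar 640 in bay [0.35475563 1.47003123] r 30.126222610473633 z 69.73603554759205
```

```bash
python3 -m handwheel '{"hand":[0,0,0,0,0,0,0,0,0,0,0],"translation":[[1,4,0],[2,9,0],[3,14,0],[5,19,0],[6,23,0],[7,27,0],[8,30,0],[8,33,0],[9,35,0],[9,35,0],[9,35,0]],"turn":[[0,0,0],[0,0,0],[0,0,0],[0,0,0],[0,0,0],[0,0,0],[0,0,0],[0,0,0],[0,0,0],[0,0,0],[0,0,0]]}'
python3 tray.py
```

```text
time: 15.38
position: [0.4058, 0.289, 0.0436]
tool_rot: [0.844, 0.536, 0.0, -0.0]
ft_force: [0.4, -0.4, 0.7]
grip_width: 0.0005
grip_force: 0.0
[0.40576715 0.2889869  0.04356665] [ 0.35126714 -0.43149638  0.73141088]
theta deg -44.7748821203236 tip [419.45848777 364.91521208] miss 3.8675245151936277
bot 351 in bay [-0.37651751 -0.18926886] r 20.25084114074707 z 105.28303566400643
jar 481 in bay [0.0770991  4.16739872] r 29.76416015625 z 69.6717088558737
```

The pointer is about 4 mm off the stud's middle. I'll back off, lift, and check.

```bash
python3 -m handwheel '{"hand":[0,0,0,0,0,0,0,0,0,0,0],"translation":[[-5,-5,0],[-12,-12,0],[-18,-22,0],[-18,-35,10],[-18,-40,40],[-18,-40,80],[-18,-40,120],[-18,-60,140],[-18,-90,140],[-18,-110,140],[-18,-110,140]],"turn":[[0,0,0],[0,0,0],[0,0,0],[0,0,0],[0,0,0],[0,0,0],[0,0,0],[0,0,0],[0,0,0],[0,0,0],[0,0,0]]}'
python3 tray.py
```

```text
time: 16.35
position: [0.3859, 0.1759, 0.1838]
tool_rot: [0.845, 0.534, -0.001, 0.0]
ft_force: [-0.2, -0.2, -0.3]
grip_width: 0.0005
grip_force: 0.0
[0.38592316 0.17588995 0.18383872] [-0.19275327 -0.15799184 -0.25548268]
theta deg -44.7748821203236 tip [419.45848777 364.91521208] miss 3.8675245151936277
bot 350 in bay [-0.49039505 -0.33290677] r 20.072372436523438 z 105.37151175342908
jar 760 in bay [0.28304431 0.84252759] r 30.434778213500977 z 69.67092943795194
```

View pics/last.png

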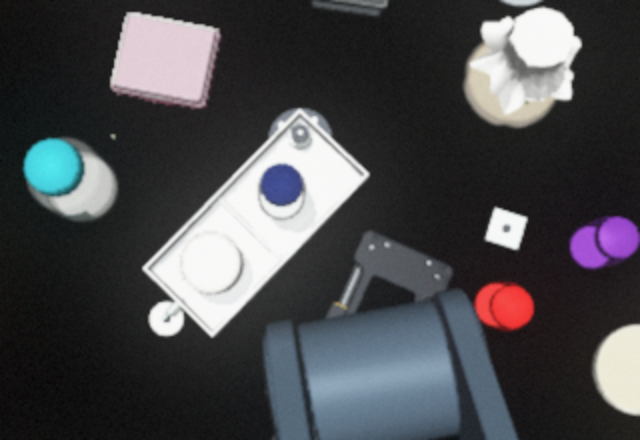

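The picture shows the pointer over the round stud at (166,318). The jar is in the outer bay (212,263), the bottle in the inner bay (281,190), and the robot is clear.

```bash
python3 -c "from rig import hand_in; print(hand_in())"
```

```text
the job is handed in; nothing more can be done
None
```

The job is handed in: bottle and jar stand upright in the tray's inner and outer bays, the pointer tip measured about 4 mm from the round stud's middle, and the robot was clear of everything.

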